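Move the desk row to the new rack in reverse order

TASK

Move the stapler, the eraser, the highlighter and the binder clip from the grey tray with the cork pads to the wooden rack, one to a lane, in reverse order: what was farthest left in the tray, seen from the robot, ends farthest right in the rack, and so on through the row. Set each one down flat, right way up, in the middle of its lane and in line with it (for the binder clip, its wire handles spread along the lane, as they did on the pad).

Things in the scene. Friction and masses are not known exactly. Their poses are not given: they have to be found in the camera images.
- stapler: blue desk stapler, 128 x 32 x 48 mm, closed and rigid; origin at the centre of its underside, x along its length, z up. Grip it across y: the upper arm is 26 mm wide from 32 to 48 mm up, the foot 32 mm wide up to 8 mm. Its length starts along its pad (within 5 degrees, as for all four)
- eraser: small eraser in a cardboard sleeve, block 42 x 23 x 14 mm; origin at the centre of its underside, x along its length, z up. Grip it across y (23 mm)
- highlighter: flat-bodied highlighter pen, lying, 126 mm long, 15 mm wide, 13 mm high; origin at the centre of its underside, its length is along its own y, z up. Grip it across x (15 mm)
- binder_clip: black spring binder clip standing on its wide spine, wedge-shaped, body 30 mm (x) by 22 mm (y) and 16 mm high, with two wire handles that spread to 38 mm along y and 24 mm high; rigid; origin at the centre of its underside, z up. Its two flat ends face along its own x: grip it across x (30 mm). It starts with its y along its pad, and y is the axis to lay along the lane in the new rack
- old_tray: grey plastic tray, fixed, 140 mm (x, away from the robot) by 236 mm (y, the row), 6 mm high, with four cork pads side by side; origin at the centre of its underside. The pads' centres lie at y = +87, +29, -29, -87 mm in its frame (positive y = left as seen from the robot), their upper faces at z = 9 mm. It may stand left or right of the wooden rack, turned up to 8 degrees
- new_rack: light wooden rack, fixed, empty at the start, 140 mm (x, away from the robot) by 236 mm (y, the row), with four open-ended lanes that run along x between five low ribs; origin at the centre of its underside. Lane centres at y = +87, +29, -29, -87 mm in its frame (positive y = left as seen from the robot), x = 0; lane floors at z = 8 mm; ribs 4 mm wide, 3 mm above the floors. Turned up to 8 degrees
- pad_stapler: the cork pad, 128 x 48 x 3 mm, that the stapler lies on at the start; fixed to the grey tray, one of four alike; origin at the centre of its underside, on the tray's upper face, x along the pad's length. It tells the place in the old row that the stapler came from, also after the stapler has gone
- pad_eraser: the cork pad, 128 x 48 x 3 mm, that the eraser lies on at the start; fixed to the grey tray, one of four alike; origin at the centre of its underside, on the tray's upper face, x along the pad's length. It tells the place in the old row that the eraser came from, also after the eraser has gone
- pad_highlighter: the cork pad, 128 x 48 x 3 mm, that the highlighter lies on at the start; fixed to the grey tray, one of four alike; origin at the centre of its underside, on the tray's upper face, x along the pad's length. It tells the place in the old row that the highlighter came from, also after the highlighter has gone
- pad_binder_clip: the cork pad, 128 x 48 x 3 mm, that the binder clip lies on at the start; fixed to the grey tray, one of four alike; origin at the centre of its underside, on the tray's upper face, x along the pad's length. It tells the place in the old row that the binder clip came from, also after the binder clip has gone
Mind the look-alikes: they are no part of the job. Several things have the shape of the binder_clip; the one meant has the colours described above.

How it is judged (in metres and radians):
At the end, for the whole second after the job is handed in: Each thing rests, released, upright (0.15 rad), on the floor (5 mm) of the rack lane that mirrors its starting place, within 12 mm of the lane's centre line and 15 mm of its middle, in line with it within 0.25 rad either way round (stapler, eraser by x; highlighter, binder clip by y) (((y of pad_stapler in the frame of old_tray between 0.067 and 0.107 m and y of stapler in the frame of new_rack between -0.099 and -0.075 m) or (y of pad_stapler in the frame of old_tray between 0.009 and 0.049 m and y of stapler in the frame of new_rack between -0.041 and -0.017 m) or (y of pad_stapler in the frame of old_tray between -0.049 and -0.009 m and y of stapler in the frame of new_rack between 0.017 and 0.041 m) or (y of pad_stapler in the frame of old_tray between -0.107 and -0.067 m and y of stapler in the frame of new_rack between 0.075 and 0.099 m)) and x of stapler in the frame of new_rack between -0.015 and 0.015 m and z of stapler in the frame of new_rack between 0.003 and 0.013 m and angle between the x axis of each of stapler, eraser and the x axis of new_rack, either way round below 0.25 rad and angle between each of stapler, eraser, highlighter, binder_clip's own z axis and vertical below 0.15 rad and linear speed of each of stapler, eraser, highlighter, binder_clip below 0.02 m/s and ((y of pad_eraser in the frame of old_tray between 0.067 and 0.107 m and y of eraser in the frame of new_rack between -0.099 and -0.075 m) or (y of pad_eraser in the frame of old_tray between 0.009 and 0.049 m and y of eraser in the frame of new_rack between -0.041 and -0.017 m) or (y of pad_eraser in the frame of old_tray between -0.049 and -0.009 m and y of eraser in the frame of new_rack between 0.017 and 0.041 m) or (y of pad_eraser in the frame of old_tray between -0.107 and -0.067 m and y of eraser in the frame of new_rack between 0.075 and 0.099 m)) and x of eraser in the frame of new_rack between -0.015 and 0.015 m and z of eraser in the frame of new_rack between 0.003 and 0.013 m and ((y of pad_highlighter in the frame of old_tray between 0.067 and 0.107 m and y of highlighter in the frame of new_rack between -0.099 and -0.075 m) or (y of pad_highlighter in the frame of old_tray between 0.009 and 0.049 m and y of highlighter in the frame of new_rack between -0.041 and -0.017 m) or (y of pad_highlighter in the frame of old_tray between -0.049 and -0.009 m and y of highlighter in the frame of new_rack between 0.017 and 0.041 m) or (y of pad_highlighter in the frame of old_tray between -0.107 and -0.067 m and y of highlighter in the frame of new_rack between 0.075 and 0.099 m)) and x of highlighter in the frame of new_rack between -0.015 and 0.015 m and z of highlighter in the frame of new_rack between 0.003 and 0.013 m and angle between the y axis of each of highlighter, binder_clip and the x axis of new_rack, either way round below 0.25 rad and ((y of pad_binder_clip in the frame of old_tray between 0.067 and 0.107 m and y of binder_clip in the frame of new_rack between -0.099 and -0.075 m) or (y of pad_binder_clip in the frame of old_tray between 0.009 and 0.049 m and y of binder_clip in the frame of new_rack between -0.041 and -0.017 m) or (y of pad_binder_clip in the frame of old_tray between -0.049 and -0.009 m and y of binder_clip in the frame of new_rack between 0.017 and 0.041 m) or (y of pad_binder_clip in the frame of old_tray between -0.107 and -0.067 m and y of binder_clip in the frame of new_rack between 0.075 and 0.099 m)) and x of binder_clip in the frame of new_rack between -0.015 and 0.015 m and z of binder_clip in the frame of new_rack between 0.003 and 0.013 m); the robot touches nothing.
It also fails if it takes over 93 s, if anything falls off the work surface, if the arm or the gripper's body presses on something with over 40 N, if the wrist force passes 120 N, or if a joint passes its speed limit or range.

ROBOT

A 6-joint arm with a two-finger parallel gripper is mounted at the origin on the work surface; the furniture and walls round the work are solid. World frame = base frame: x ahead of the robot, y to its left, z up, the work surface at z = 0. Lengths are in mm, angles in rad, forces in N, time in s.
With the tool pointing down it reaches from about 425 to 950 mm from the base axis. Payload 14.7 kg.
Tool frame: the origin (TCP) lies midway between the tips of the shut fingers; the grasp point (between the pads) lies 19 mm behind it; z points along the fingers, y is the line along which they close (so a half turn about z gives the same grasp; the last joint's range is limited). The gripper opens to 85 mm and grips with 20 to 120 N. Pads are 22 mm wide; open, the fingers measure 114 mm over their backs; the gripper's body (76 mm by 85 mm) begins 54 mm behind the grasp point. The pads swing forward as they close: fully open they stand 13 mm farther back than shut.
Start: joints at [1.151, 0.48, 1.596, -0, 1.065, -0.047], TCP at [236.722, 605.355, 231.297] pointing down, gripper open.
Joint ranges: [-2.75, 2.75], [-0.82, 2.05], [0.23, 2.67], [-1.56, 4.7], [0.09, 2.69], [-2.92, 2.92]. Speed limits (rad/s): [1.89, 1.89, 2.39, 3.01, 3.01, 3.01].

INTERFACE

Orientations are given as a unit quaternion [w, x, y, z].
In Python, from rig import read_state, cams, job_done gives the robot as it stands.
- The arm moves only by the shell command python3 -m inch 'ROWS' [OPENING] [FORCE]. ROWS is text: rows parted by semicolons, each of 6 numbers parted by spaces: the shift along the tool's x, y, z in units of 0.4 m (1.0 is 0.4 m), then the turn, a rotation vector about the tool's x, y, z in units of 180 degrees (1.0 is 180 degrees). In form: x y z wx wy wz; .... A call has 1 to 20 rows; each row shifts and turns the commanded pose from where the row before left it, along the tool's axes as they then stand; what a row does not reach is not made up. A row lasts 1/12 s, in which the tool goes at most 41.7 mm and 7.16 degrees, less where a joint would pass 70% of its speed; a pose out of reach is approached as far as the arm can. A call with a number of a shift or a turn outside -1 to 1 is refused whole. A call with a gripper value outside its range is refused whole. OPENING is the opening, from 0 (shut) to 1 (fully open), set as the call begins (- or left out, the last holds). The fingers move at their own pace and stop on an object; FORCE is the grip in N (left out, the last holds). Time passes only in rows, so rows that do not move let the fingers close. It gives the time, the measured TCP pose, the force, the opening and the grip force at its end, in the units of the state.
- read_state(): the state, without advancing time (a new reading comes with each control period).
- cams.camera(name): name is "side" or "top"; returns a dict with "color" (420x560x3 uint8, blue, green, red), "range_z" (420x560 float32, mm along the optical axis (not along the pixel's ray), 0 where there is no reading), "intrinsics" (3x3 intrinsics, pixels), "R" (3x3) and "t" (3): a world point X has camera coordinates R X + t. Camera axes: x right, y down, z forward; pixel columns grow to the right and rows downward; lengths in mm; the calibration is good to about 2 mm. A picture is of the moment at which its call begins.
- job_done(): hands the job in; it is judged then, once.
The state is a dict: "clock": time; "joints": joint angles; "joint_velocities": joint speeds; "joint_efforts": joint torques, N m; "eef_pos": TCP position; "tcp_rot": TCP orientation; "contact_force": force on the tool from outside, world axes, zero at the start; "torque": the same for the moment, N m; "width": finger opening in mm; "grip_force": force on a finger pad.
Only numpy, scipy, OpenCV 4.12 (cv2) and the standard library are available. Lean on these libraries where they do the work, as an engineer would, in place of code of your own. Each camera call takes 0.05 s, during which the arm holds its last target. There are 200 camera calls.

## Working session

There is one attempt and no reset: what is moved stays moved. The work goes in short steps, Python scripts to look and compute and a shell command to move; the robot and the scene stay as the last step left them, time stands still between calls to the robot, and variables do not carry over. Pictures are saved under pics/ and viewed, at most 14 in all, crops included, and the job is handed in when it is done.

```bash
mkdir -p pics; ls; python3 - <<'E'
from rig import read_state, cams
import cv2,numpy as np
print(read_state())
for n in("top","side"):
    c=cams.camera(n); cv2.imwrite(f"pics/{n}0.png",c["color"]); np.savez(f"{n}0.npz",**c)
    print(n,c["intrinsics"],c["R"],c["t"])
E
```

```text
pics
{'clock': 0.0, 'joints': array([ 1.15140808e+00,  4.80800284e-01,  1.59690116e+00,  9.34966326e-06,
        1.06512003e+00, -4.65700009e-02]), 'joint_velocities': array([ 0.00157026, -0.00017174,  0.00075525, -0.00108151, -0.0009367 ,
        0.00179669]), 'joint_efforts': array([ 2.48223711e-03, -9.50632739e+01, -4.30192280e+01, -2.96677081e-05,
        1.21648752e-02, -3.69953864e-05]), 'eef_pos': array([236.53902519, 604.96583817, 230.68270685]), 'tcp_rot': array([-1.45831306e-04,  1.85333620e-01,  9.82675466e-01, -5.96867116e-04]), 'contact_force': array([0.2229268 , 0.07418639, 0.80056834]), 'torque': array([0.00905989, 0.04593976, 0.0460331 ]), 'grip_force': 0.0, 'width': 85.50260083880018}
top [[464.9617832    0.         275.29511233]
 [  0.         464.9617832  214.14068783]
 [  0.           0.           1.        ]] [[-0.02700229 -0.99928754 -0.02636826]
 [-0.98222251  0.03142466 -0.1850714 ]
 [ 0.18576816  0.02090215 -0.98237126]] [ 41.32539053 440.51892574 889.5862796 ]
side [[546.03825312   0.         283.83254238]
 [  0.         546.03825312 207.64095568]
 [  0.           0.           1.        ]] [[-0.90613592  0.42287146 -0.00987051]
 [ 0.31325274  0.65519688 -0.68745165]
 [-0.28423655 -0.6260166  -0.72616307]] [ 384.94900977 -111.41553758 1489.9108978 ]
```

View pics/top0.png

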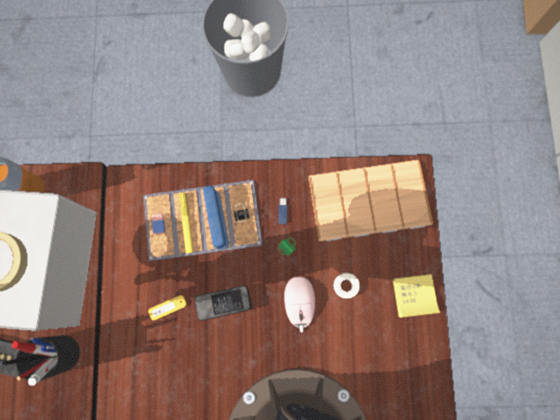

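View pics/side0.png

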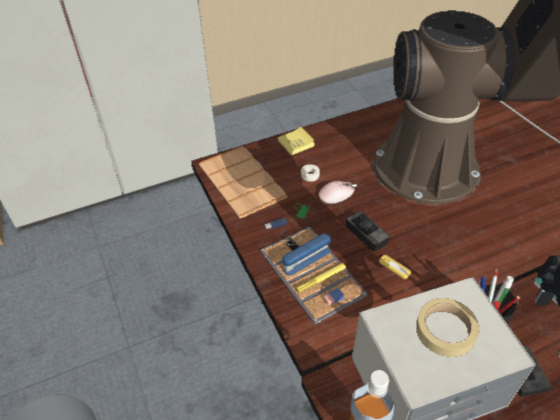

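The top picture has +y to the left. The tray runs left to right: eraser (154,222), highlighter (186,222), stapler (213,217), black clip (241,214). The rack is at (370,200). The side picture shows the same tray at (313,273) and the rack at (243,180).

Look-alikes, top-image pixels:
- Clip: green clip (288,245), dark USB stick (283,210). I choose the black one on cork at (241,214).
- Highlighter: yellow stick (167,307), yellow notes (415,296). I choose the long one on the tray at (186,222).
- Stapler: mouse and phone, neither of them blue. I choose (213,217).
- Eraser: the USB stick again. I choose (154,222).

```bash
cat > h.py <<'E'
import numpy as np,cv2
def load(n,k=0): return dict(np.load(f"{n}{k}.npz"))
def cloud(c):
    z=c["range_z"].astype(float);h,w=z.shape;u,v=np.meshgrid(np.arange(w),np.arange(h));K=c["intrinsics"]
    P=np.stack([(u-K[0,2])/K[0,0]*z,(v-K[1,2])/K[1,1]*z,z],-1)
    P=(P-c["t"])@c["R"]; P[z==0]=np.nan; return P
def ray(c,uv):
    K=c["intrinsics"];d=np.array([(uv[0]-K[0,2])/K[0,0],(uv[1]-K[1,2])/K[1,1],1]);return -c["R"].T@c["t"],c["R"].T@d
def onplane(c,uv,z):
    o,d=ray(c,uv);return o+d*(z-o[2])/d[2]
def tri(ca,a,cb,b):
    o1,d1=ray(ca,a);o2,d2=ray(cb,b);n=np.cross(d1,d2)
    s=np.linalg.solve(np.stack([d1,-d2,n],1),o2-o1);p=o1+d1*s[0];q=o2+d2*s[1];return (p+q)/2,np.linalg.norm(p-q)
E
python3 - <<'E'
from h import *
t=load("top");s=load("side")
for c in(t,s):
    P=cloud(c);print(c["range_z"].shape, np.nanmin(P[150:400,110:450,2]))
P=cloud(t)
for n,(u,v) in dict(eras=(154,222),hi=(186,222),st=(213,217),clip=(241,214),table=(270,260),lane=(325,200),rack=(400,180)).items(): print(n,P[v,u].round(1),np.nanmedian(P[v-2:v+3,u-2:u+3].reshape(-1,3),0).round(1))
P=cloud(s)
for n,(u,v) in dict(st=(310,252),hi=(320,279),table=(225,215),rack=(243,180)).items(): print(n,np.nanmedian(P[v-1:v+2,u-1:u+2].reshape(-1,3),0).round(1))
a=cv2.resize(t["color"][155:270,130:450],None,fx=2.5,fy=2.5,interpolation=cv2.INTER_CUBIC)
b=cv2.resize(s["color"][140:330,190:380],None,fx=1.55,fy=1.55,interpolation=cv2.INTER_CUBIC)
b2=np.zeros((b.shape[0],a.shape[1],3),np.uint8);b2[:,:b.shape[1]]=b
cb=cv2.resize(s["color"][225:325,260:370],None,fx=2.9,fy=2.9,interpolation=cv2.INTER_CUBIC);b2[:290,400:400+cb.shape[1]]=cb
cv2.imwrite("pics/crop0.png",np.vstack([a,b2]))
E
```

```text
(420, 560) -715.1849623242059
(420, 560) -717.5437735836035
eras [437.4 279.2  18.9] [436.8 278.1  22.3]
hi [434.9 212.4  21. ] [435.1 213.   19.5]
st [436.6 150.9  58.1] [437.  150.9  56.3]
clip [447.4  98.9  23.9] [447.3  98.9  24.2]
table [353.9  42.7  -1.2] [353.9  42.7  -0.5]
lane [475.3 -75.6   4.5] [474.4 -75.2   8.5]
rack [ 512.7 -234.1    5.9] [ 512.3 -233.7    7.9]
st [436.6 164.4  49.6]
hi [440.  222.3  18.5]
table [ 5.569e+02 -6.680e+01 -4.000e-01]
rack [ 469.8 -158.     8. ]
```

View pics/crop0.png

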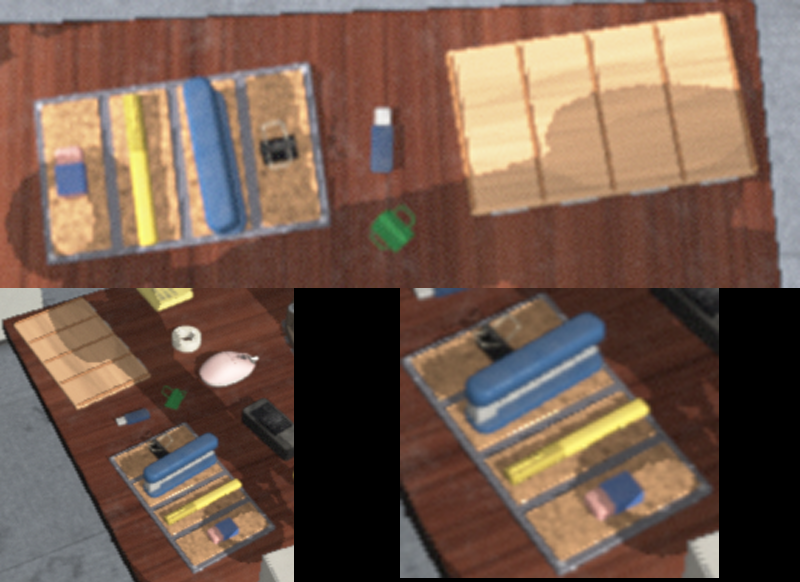

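The crop confirms the choice: a black clip with wire handles on the right pad, and the stapler, yellow pen and pink/blue eraser on the other pads. The rack lanes are empty.

```bash
cat > m.py <<'E'
from h import *
import sys
def masks(c):
    hsv=cv2.cvtColor(c["color"],cv2.COLOR_BGR2HSV);H,S,V=[hsv[...,i].astype(int) for i in range(3)]
    return dict(stapler=(H>95)&(H<125)&(S>110),highlighter=(H>23)&(H<36)&(S>150)&(V>110),
     eraser=((H>105)&(H<135)&(S>90))|(((H>165)|(H<9))&(S>40)&(S<130)&(V>150)),binder_clip=V<55,wood=(H>7)&(H<25)&(S>40)&(V>90))
def comp(m,seed,r,ext=None):
    m=m.copy()
    v,u=np.indices(m.shape);m&=(abs(u-seed[0])<r[0])&(abs(v-seed[1])<r[1])
    n,l,st,ce=cv2.connectedComponentsWithStats(cv2.morphologyEx(m.astype(np.uint8),cv2.MORPH_CLOSE,np.ones((3,3))))
    i=1+np.argmax(st[1:,4]);return l==i
def rect(xy):
    (cx,cy),(w,h),_=r=cv2.minAreaRect(xy.astype(np.float32));b=cv2.boxPoints(r);e=b[1]-b[0];f=b[2]-b[1]
    if np.hypot(*f)>np.hypot(*e): e=f
    a=np.degrees(np.arctan2(e[1],e[0]));a=(a+90)%180-90;return np.array([cx,cy,max(w,h),min(w,h),a]).round(1)
E
python3 - <<'E'
from m import *
t=load("top");s=load("side")
T=dict(stapler=((213,217),(16,36)),highlighter=((186,222),(12,36)),eraser=((157,222),(9,14)),binder_clip=((241,214),(10,10)))
S=dict(stapler=((307,253),(30,24)),highlighter=((322,278),(30,18)),eraser=((333,296),(14,10)),binder_clip=((293,243),(9,9)))
top=dict(stapler=57,highlighter=22,eraser=23,binder_clip=25)
mid={}
for n in T:
    mt=comp(masks(t)[n],*T[n]);ms=comp(masks(s)[n],*S[n]);pix=[]
    for nm,c,m in(("top",t,mt),("side",s,ms)):
        v,u=np.nonzero(m);pix.append((u.mean(),v.mean()))
        R=rect(np.array([onplane(c,(a,b),top[n])[:2] for a,b in zip(u,v)]))
        P=cloud(c)[m];P=P[P[:,2]>np.nanpercentile(P[:,2],90)-12]
        print(n,nm,m.sum(),"plane",R,"cloud",rect(P[:,:2]),"z90",np.nanpercentile(P[:,2],[50,90]).round(1))
    print("   tri",[x.round(1) if hasattr(x,'round') else x for x in tri(t,pix[0],s,pix[1])])
# box corners: from crop, scale 2.5 offset (130,155)
def corners(c,name,approx,z):
    g=cv2.cvtColor(c["color"],cv2.COLOR_BGR2GRAY)
    P=np.array([onplane(c,a,z)[:2] for a in approx]);d=P-P.mean(0)
    ex=(P[0]+P[1]-P[2]-P[3]);a=np.degrees(np.arctan2(ex[1],ex[0]))
    ey=(P[0]+P[3]-P[1]-P[2]);b=np.degrees(np.arctan2(-ey[0],ey[1]))
    print(name,P.mean(0).round(1),"ang",a.round(2),b.round(2),"size",(np.hypot(*ex)/2).round(1),(np.hypot(*ey)/2).round(1))
f=lambda L:[(130+(x+.5)/2.5-.5,155+(y+.5)/2.5-.5) for x,y in L]
# order: far-left, far-right, near-right, near-left
trt=f([(36,103),(310,66),(328,224),(49,262)]);rkt=f([(446,52),(724,13),(757,173),(473,213)])
corners(t,"tray",trt,6);corners(t,"rack",rkt,10)
g=lambda L:[(190+(x+.5)/1.55-.5,140+(y-288+.5)/1.55-.5) for x,y in L]
trs=[(260+x/2.9,225+y/2.9) for x,y in[(565-400,570-288),(402-400,358-288),(545-400,294-288),(710-400,490-288)]]
rks=g([(78,409),(14,324),(84,298),(149,377)])
corners(s,"tray side",trs,6);corners(s,"rack side",rks,10)
for i in range(4): print(tri(t,trt[i],s,trs[i]),tri(t,rkt[i],s,rks[i]))
m=comp(masks(t)["wood"],(371,200),(68,50));v,u=np.nonzero(m);print("rack mask",m.sum(),rect(np.array([onplane(t,(a,b),9)[:2] for a,b in zip(u,v)])),np.nanmedian(cloud(t)[m][:,2]))
m=comp(masks(s)["wood"],(243,181),(48,40));v,u=np.nonzero(m);print("rack mask s",m.sum(),rect(np.array([onplane(s,(a,b),9)[:2] for a,b in zip(u,v)])),np.nanmedian(cloud(s)[m][:,2]))
E
```

```text
stapler top 460 plane [438.5 147.4 125.4  27.3   9.3] cloud [438.9 149.4 125.3  24.3  10.7] z90 [55.8 58. ]
stapler side 318 plane [443.4 157.8 126.5  31.   10.5] cloud [441.4 154.5 124.3  26.4  11. ] z90 [54.6 58.2]
   tri [array([441.5, 150.6,  36.7]), np.float64(1.1)]
highlighter top 17 plane [453.5 211.3  21.1   3.6  11.6] cloud [453.7 212.1  20.8   3.6   7.8] z90 [20.5 22. ]
highlighter side 1 plane [496.6 232.3   0.    0.    0. ] cloud [494.8 228.7   0.    0.    0. ] z90 [16.1 16.1]
   tri [array([473. , 214. , -19.2]), np.float64(25.5)]
eraser top 213 plane [433.1 271.7  39.9  24.8   1. ] cloud [433.2 270.7  40.9  22.5   6.4] z90 [22.3 24.7]
eraser side 178 plane [435.8 277.6  42.8  24.8   4.8] cloud [434.8 275.   40.6  23.3   1.6] z90 [22.1 24.7]
   tri [array([433.6, 273.1,  14.8]), np.float64(0.8)]
binder_clip top 18 plane [442.   98.8   8.3   6.2  88.2] cloud [443.1  99.5   8.6   6.   84.6] z90 [20.5 22. ]
binder_clip side 58 plane [454.9 109.7  26.7  16.6 -77.7] cloud [454.8 107.3  27.2  13.6 -57.8] z90 [20.9 27.1]
   tri [array([446.6,  99.2,   7. ]), np.float64(3.6)]
tr
[... 327 characters left out ...]
03,   2.71663462]), np.float64(4.154234305155019))
(array([520.74433259,  73.53895448,   2.59128782]), np.float64(2.052809048929189)) (array([ 554.35568065, -277.46087779,    5.12089519]), np.float64(2.026841840647752))
(array([384.82952581,  61.62132548,   3.10422004]), np.float64(3.9049615493498013)) (array([ 415.85010284, -292.43806538,    3.60645376]), np.float64(4.999818660348256))
(array([360.91284432, 292.60383992,   2.69998646]), np.float64(2.4904577367373637)) (array([391.87848148, -59.12762521,  -0.44380884]), np.float64(1.3055742381644269))
rack mask 10420 [ 468.7 -165.8  269.7  198.8   88.3] 7.308274195598598
rack mask s 4124 [ 481.1 -155.3  277.8  179.   -89.1] 7.848566856494478
```

Depth and triangulation agree with the stated heights: stapler top about 57, eraser top about 23, rack floor about 8. The two views differ by about 4–8 mm in y, so I average them and will check against the gripper. First move: rise 80 mm and turn to the stapler's heading.

```bash
python3 -m inch '0 0 -0.05 0 0 -0.035; 0 0 -0.05 0 0 -0.035; 0 0 -0.05 0 0 -0.035; 0 0 -0.05 0 0 -0.035; 0 0 0 0 0 -0.035; 0 0 0 0 0 0' 0.75 40
cat > go.py <<'E'
import sys,numpy as np
from scipy.spatial.transform import Rotation as Ro
from rig import read_state
# go.py x y z yaw : shift in present tool axes (units of .4 m) and turn about tool z (units of 180 deg)
x,y,z,a=map(float,sys.argv[1:5]);s=read_state();q=s["tcp_rot"];R=Ro.from_quat([q[1],q[2],q[3],q[0]])
ty=R.as_matrix()[:,1];yaw=np.degrees(np.arctan2(ty[1],ty[0]));d=(yaw-a+90)%180-90
sh=R.inv().apply(np.array([x,y,z])-s["eef_pos"])
R2=R*Ro.from_rotvec([0,0,np.radians(d)]);sh2=R2.inv().apply(np.array([x,y,z])-s["eef_pos"])
print("t",round(s["clock"],2),"pos",s["eef_pos"].round(1),"yaw",yaw.round(2),"tilt",np.degrees(np.arccos(-R.as_matrix()[2,2])).round(2),"w",round(s["width"],1),"F",s["contact_force"].round(1),"q",s["joints"].round(2))
print("now-axes shift",(sh/400).round(4),"turn z",(d/180).round(4),"| after-turn shift",(sh2/400).round(4))
E
python3 go.py 440 152 150 100.7
python3 - <<'E'
from m import *
t=load("top");s=load("side")
for n,c,b in(("top",t,(0,100,195,330)),("side",s,(360,530,285,400))):
    P=cloud(c)[b[2]:b[3],b[0]:b[1]].reshape(-1,3);P=P[P[:,2]>60];print(n,np.nanpercentile(P,[1,50,99],axis=0).round(0))
for nm,c,uv in(("top",t,[(185,215),(187,235),(241,214),(238,213),(245,216),(241,205)]),("side",s,[(320,279),(335,271),(291,243),(294,246)])):
    h=cv2.cvtColor(c["color"],cv2.COLOR_BGR2HSV)
    print(nm,[tuple(h[v,u].tolist()) for u,v in uv])
E
```

```text
clock: 0.6
eef_pos: [236.9, 605.7, 312.3]
tcp_rot: [0.0, -0.091, 0.996, 0.001]
contact_force: [0.2, -0.3, -0.4]
width: 64.1
grip_force: 0.0
t 0.6 pos [236.9 605.7 312.3] yaw 100.47 tilt 0.1 w 64.1 F [ 0.2 -0.3 -0.4] q [ 1.15  0.42  1.5  -0.    1.23 -0.6 ]
now-axes shift [-0.2927 -1.2083  0.4044] turn z -0.0013 | after-turn shift [-0.2879 -1.2094  0.4044]
top [[237. 408.  64.]
 [356. 437. 166.]
 [465. 506. 193.]]
side [[154. 420.  72.]
 [369. 528. 168.]
 [528. 619. 221.]]
top [(26, 144, 237), (29, 124, 247), (21, 24, 74), (60, 4, 66), (23, 25, 92), (13, 99, 165)]
side [(28, 123, 253), (28, 124, 253), (30, 15, 33), (0, 12, 22)]
```

```bash
python3 -m inch '-0.022 -0.093 0 0 0 0; -0.022 -0.093 0 0 0 0; -0.022 -0.093 0 0 0 0; -0.022 -0.093 0 0 0 0; -0.022 -0.093 0 0 0 0; -0.022 -0.093 0 0 0 0; -0.022 -0.093 0 0 0 0; -0.022 -0.093 0 0 0 0; -0.022 -0.093 0 0 0 0; -0.022 -0.093 0 0 0 0; -0.022 -0.093 0 0 0 0; -0.022 -0.093 0.08 0 0 0; -0.022 -0.093 0.08 0 0 0; 0 0 0.08 0 0 0; 0 0 0.08 0 0 0; 0 0 0.06 0 0 0; 0 0 0.04 0 0 0; 0 0 0 0 0 0; 0 0 0 0 0 0' 0.75 40
python3 go.py 440 152 30 100.7
python3 - <<'E'
from rig import cams
from m import *
o=[]
for n in("top","side"):
    c=cams.camera(n);np.savez(f"{n}1.npz",**c)
    o.append(cv2.resize(c["color"][130:330,120:300] if n=="top" else c["color"][100:330,200:400],(380,420),interpolation=cv2.INTER_CUBIC))
cv2.imwrite("pics/s1.png",np.hstack(o))
t=load("top");s=load("side")
h=lambda c:cv2.cvtColor(c["color"],cv2.COLOR_BGR2HSV).astype(int)
hm=lambda c:(abs(h(c)[...,0]-28)<5)&(h(c)[...,1]>105)&(h(c)[...,2]>215)
bm=lambda c:(h(c)[...,1]<60)&(h(c)[...,2]<110)
for nm,c,S in(("top",t,((186,222),(12,36),(241,214),(10,10))),("side",s,((322,278),(30,18),(293,243),(9,9)))):
    for n,m,a,zt in(("hi",hm(c),S[:2],22),("clip",bm(c),S[2:],25)):
        k=comp(m,*a);v,u=np.nonzero(k);P=cloud(c)[k]
        print(nm,n,k.sum(),(u.mean().round(1),v.mean().round(1)),"plane",rect(np.array([onplane(c,(a,b),zt)[:2] for a,b in zip(u,v)])),"cloud",rect(P[:,:2]),np.nanmedian(P,0).round(1),np.nanpercentile(P[:,2],90).round(1))
E
```

```text
clock: 2.18
eef_pos: [428.6, 160.7, 153.1]
tcp_rot: [-0.001, -0.087, 0.996, -0.0]
contact_force: [0.5, -0.3, 0.5]
width: 63.7
grip_force: 0.0
t 2.18 pos [428.6 160.7 153.1] yaw 99.99 tilt 0.17 w 63.7 F [ 0.5 -0.3  0.5] q [ 0.29  0.33  2.1  -0.    0.71 -1.45]
now-axes shift [-0.0253 -0.0262  0.3076] turn z -0.004 | after-turn shift [-0.025  -0.0265  0.3076]
top hi 331 (np.float64(185.1), np.float64(224.7)) plane [434.6 214.1 125.1  12.6   6.8] cloud [435.9 216.3 128.2  14.5   7. ] [427.7 214.8  19.5] 22.1
top clip 107 (np.float64(241.2), np.float64(214.4)) plane [446.3  98.3  26.1  17.1 -82.2] cloud [448.1  98.7  25.6  17.8 -85.5] [446.9  98.9  22.6] 26.1
side hi 218 (np.float64(323.3), np.float64(276.4)) plane [435.4 220.8 121.4  13.7   6.8] cloud [434.  218.1 125.   12.2   8.5] [427.  218.1  19.3] 22.3
side clip 96 (np.float64(291.2), np.float64(242.8)) plane [454.1 103.1  42.8  29.4 -81.2] cloud [453.5 108.3  95.4  26.1  76.5] [453.2 103.6  20.7] 28.7
```

View pics/s1.png

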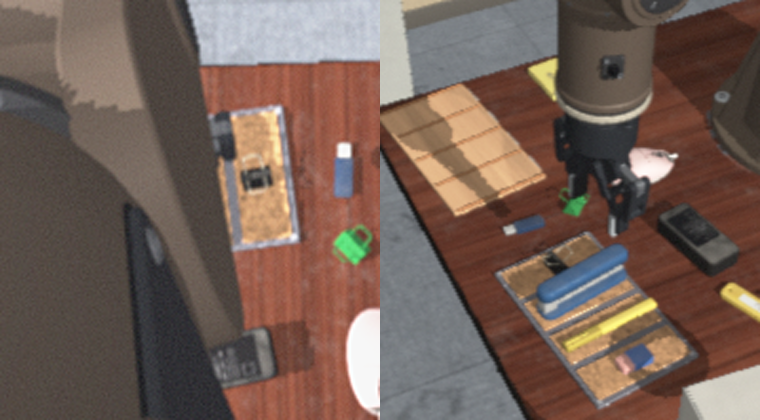

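The side view shows the fingertips at about (313,216). I predict (313.7,215.9) from the reported pose, so the camera and robot agree. Going down on the stapler.

```bash
python3 -m inch '0 0 0 0 0 -0.004; -0.0125 -0.013 0.03 0 0 0; -0.0125 -0.0135 0.05 0 0 0; 0 0 0.05 0 0 0; 0 0 0.05 0 0 0; 0 0 0.05 0 0 0; 0 0 0.04 0 0 0; 0 0 0.025 0 0 0; 0 0 0.012 0 0 0; 0 0 0 0 0 0; 0 0 0 0 0 0'
python3 -m inch '0 0 0 0 0 0; 0 0 0 0 0 0; 0 0 0 0 0 0; 0 0 0 0 0 0; 0 0 0 0 0 0; 0 0 0 0 0 0' 0 40
python3 go.py 440 152 30 100.7
```

```text
clock: 3.2
eef_pos: [441.7, 152.6, 31.6]
tcp_rot: [0.0, -0.095, 0.996, 0.0]
contact_force: [1.4, 0.0, 0.0]
width: 64.0
grip_force: 0.0
clock: 3.7
eef_pos: [441.7, 152.5, 31.7]
tcp_rot: [0.001, -0.095, 0.996, 0.0]
contact_force: [-1.7, -1.3, 11.5]
width: 24.9
grip_force: 38.6
t 3.7 pos [441.7 152.5  31.7] yaw 100.86 tilt 0.07 w 24.9 F [-1.7 -1.3 11.5] q [ 0.27  0.56  2.17 -0.    0.41 -1.49]
now-axes shift [ 0.0045 -0.0005  0.0043] turn z 0.0009 | after-turn shift [ 0.0045 -0.0005  0.0043]
```

```bash
python3 -m inch '0 0 -0.02 0 0 0; 0 0 -0.06 0 0 0; 0 0 -0.06 0 0 0; 0 0 -0.06 0 0 0.013; 0 0 0 0 0 0.0134; 0 0 0 0 0 0'
python3 go.py 471.4 -134 31 96.1
```

```text
clock: 4.2
eef_pos: [442.2, 152.7, 112.8]
tcp_rot: [0.002, -0.052, 0.999, 0.0]
contact_force: [-0.3, -0.1, -1.0]
width: 24.8
grip_force: 40.1
t 4.2 pos [442.2 152.7 112.8] yaw 95.99 tilt 0.19 w 24.8 F [-0.3 -0.1 -1. ] q [ 0.27  0.4   2.12  0.    0.61 -1.41]
now-axes shift [ 0.0028 -0.7206  0.2042] turn z -0.0006 | after-turn shift [ 0.0043 -0.7206  0.2042]
```

```bash
python3 -m inch '0 -0.04 0 0 0 0; 0 -0.07 0 0 0 0; 0 -0.075 0 0 0 0; 0 -0.075 0 0 0 0; 0 -0.075 0 0 0 0; 0 -0.075 0 0 0 0; 0 -0.075 0 0 0 0; 0 -0.075 0 0 0 0; 0.003 -0.07 0 0 0 0; 0 -0.06 0 0 0 0; 0 -0.03 0 0 0 0; 0 0 0 0 0 0; 0 0 0 0 0 0; 0 0 0 0 0 0'
python3 go.py 471.4 -134 31 96.1
```

```text
clock: 5.37
eef_pos: [470.2, -133.1, 110.7]
tcp_rot: [-0.001, -0.054, 0.999, 0.0]
contact_force: [-0.0, 0.4, -0.6]
width: 24.7
grip_force: 40.1
t 5.37 pos [ 470.2 -133.1  110.7] yaw 96.14 tilt 0.07 w 24.7 F [-0.   0.4 -0.6] q [-0.34  0.43  2.07  0.    0.64 -2.02]
now-axes shift [-0.003  -0.0027  0.1994] turn z 0.0002 | after-turn shift [-0.003  -0.0027  0.1994]
```

```bash
python3 -m inch '-0.003 -0.002 0.05 0 0 0; 0 0 0.06 0 0 0; 0 0 0.05 0 0 0; 0 0 0.02 0 0 0; 0 0 0.01 0 0 0; 0 0 0.005 0 0 0; 0 0 0.003 0 0 0; 0 0 0 0 0 0; 0 0 0 0 0 0'
python3 go.py 471.4 -134 31 96.1
```

```text
clock: 6.12
eef_pos: [472.5, -134.8, 32.6]
tcp_rot: [0.001, -0.053, 0.999, -0.0]
contact_force: [0.5, -0.5, -1.2]
width: 24.7
grip_force: 40.1
t 6.12 pos [ 472.5 -134.8   32.6] yaw 96.12 tilt 0.07 w 24.7 F [ 0.5 -0.5 -1.2] q [-0.34  0.58  2.11 -0.    0.45 -2.02]
now-axes shift [0.0026 0.0023 0.0039] turn z 0.0001 | after-turn shift [0.0026 0.0023 0.0039]
```

Lower the last bit, release, rise and step towards the tray so the cameras can see.

```bash
python3 -m inch '0 0 0.0025 0 0 0; 0 0 0.0025 0 0 0; 0 0 0 0 0 0'
python3 -m inch '0 0 0 0 0 0; 0 0 0 0 0 0; 0 0 0 0 0 0; 0 0 -0.02 0 0 0; 0 0 -0.06 0 0 0; 0 0 -0.08 0 0 0; 0 0 -0.08 0 0 0; 0 0.08 -0.02 0 0 0; 0 0.1 0 0 0 0; 0 0.1 0 0 0 0; 0 0.1 0 0 0 0; 0 0.1 0 0 0 0; 0 0.1 0 0 0 0; 0 0.1 0 0 0 0; 0 0.1 0 0 0 0; 0 0 0 0 0 0; 0 0 0 0 0 0' 0.6 40
python3 go.py 434.8 216 150 97
python3 - <<'E'
from rig import cams
from m import *
for n in("top","side"):
    c=cams.camera(n);np.savez(f"{n}2.npz",**c)
    a=c["color"][150:250,295:445] if n=="top" else c["color"][130:230,180:330]
    globals()[n]=cv2.resize(a,(600,300) if 0 else (450,300),interpolation=cv2.INTER_CUBIC)
cv2.imwrite("pics/s2.png",np.vstack([top,side]))
E
```

```text
clock: 6.37
eef_pos: [472.5, -135.1, 30.6]
tcp_rot: [0.001, -0.053, 0.999, -0.0]
contact_force: [-2.2, -3.0, 12.0]
width: 24.8
grip_force: 41.8
clock: 7.78
eef_pos: [438.3, 177.6, 134.3]
tcp_rot: [0.0, -0.055, 0.998, 0.0]
contact_force: [-0.3, -0.7, -0.5]
width: 51.2
grip_force: 0.0
t 7.78 pos [438.3 177.6 134.3] yaw 96.36 tilt 0.02 w 51.2 F [-0.3 -0.7 -0.5] q [ 0.32  0.37  2.09  0.    0.68 -1.36]
now-axes shift [-0.0019  0.0965 -0.0393] turn z -0.0036 | after-turn shift [-0.0029  0.0965 -0.0393]
```

View pics/s2.png

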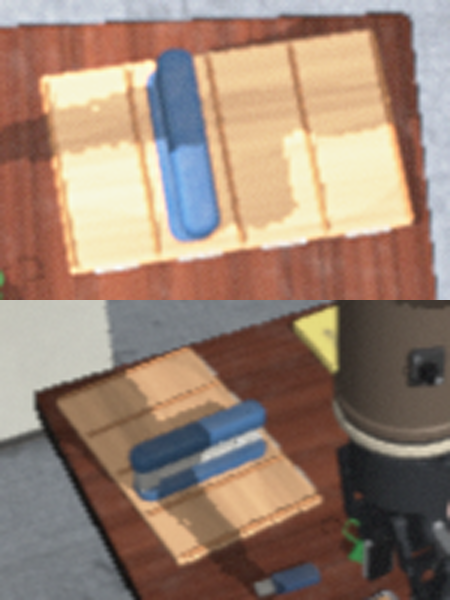

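The stapler is upright in the second lane from the left, at about (180,145) in the top crop. I check its offset in the rack frame within each view, and read the pen again.

```bash
cat > chk.py <<'E'
from m import *
import sys
k=int(sys.argv[1])
O=dict(top=np.array([472.4,-167.4]),side=np.array([474,-159.2]));a=np.radians(6.1);A=np.array([[np.cos(a),np.sin(a)],[-np.sin(a),np.cos(a)]])
def show(n,nm,cols,win,zmin,zmax):
    c=load(nm,k);h=cv2.cvtColor(c["color"],cv2.COLOR_BGR2HSV).astype(int);P=cloud(c)
    m=cols(h)&(P[...,2]>zmin)&(P[...,2]<zmax);m=comp(m,*win);r=rect(P[m][:,:2]);print(nm,n,m.sum(),"rack xy",(A@(r[:2]-O[nm])).round(1),"world",r,"dang",(r[4]-6.1).round(1),"z",np.nanpercentile(P[m][:,2],[50,90]).round(1))
blue=lambda h:(abs(h[...,0]-110)<15)&(h[...,1]>110)
E
python3 - <<'E'
import sys;sys.argv=["",'2']
exec(open('chk.py').read())
show("stapler","top",blue,((355,198),(20,40)),42,70);show("stapler","side",blue,((247,179),(30,25)),42,70)
E
```

```text
top stapler 263 rack xy [-1.1 34.3] world [ 467.7 -133.4  123.7   20.8    6.1] dang 0.0 z [54.1 56.9]
side stapler 242 rack xy [ 1.8 29.9] world [ 472.6 -129.3  122.7   15.2    9.8] dang 3.7 z [52.6 57.1]
```

```bash
python3 -m inch '0 0 0 0 0 -0.0047; -0.0015 0.05 0 0 0 0; -0.0015 0.045 0.03 0 0 0; 0 0 0.06 0 0 0; 0 0 0.06 0 0 0; 0 0 0.06 0 0 0; 0 0 0.05 0 0 0; 0 0 0.02 0 0 0; 0 0 0 0 0 0; 0 0 0 0 0 0; 0 0 0 0 0 0' 0.6 40
python3 go.py 435 216 13 97.2
```

```text
clock: 8.8
eef_pos: [436.2, 213.2, 22.8]
tcp_rot: [0.001, -0.06, 0.998, 0.0]
contact_force: [-0.1, 0.6, -0.1]
width: 51.2
grip_force: 0.0
t 8.8 pos [436.2 213.2  22.8] yaw 96.92 tilt 0.07 w 51.2 F [-0.1  0.6 -0.1] q [ 0.39  0.59  2.13 -0.    0.42 -1.3 ]
now-axes shift [0.0021 0.0074 0.0245] turn z -0.0016 | after-turn shift [0.0021 0.0074 0.0245]
```

```bash
python3 -m inch '0.001 0.006 0.008 0 0 0; 0 0 0.01 0 0 0; 0 0 0.007 0 0 0; 0 0 0 0 0 0; 0 0 0 0 0 0'
python3 -m inch '0 0 0 0 0 0; 0 0 0 0 0 0; 0 0 0 0 0 0; 0 0 0 0 0 0; 0 0 0 0 0 0; 0 0 0 0 0 0' 0 40
python3 go.py 476.1 -191.8 13 96.1
```

```text
clock: 9.22
eef_pos: [434.6, 215.7, 11.7]
tcp_rot: [-0.0, -0.061, 0.998, -0.0]
contact_force: [-0.9, -0.2, -0.1]
width: 51.3
grip_force: 0.0
clock: 9.72
eef_pos: [434.8, 215.7, 12.0]
tcp_rot: [0.0, -0.061, 0.998, 0.0]
contact_force: [-0.7, 0.1, 5.5]
width: 13.3
grip_force: 39.3
t 9.72 pos [434.8 215.7  12. ] yaw 96.95 tilt 0.01 w 13.3 F [-0.7  0.1  5.5] q [ 0.4   0.61  2.13  0.    0.4  -1.29]
now-axes shift [ 0.0208 -1.0238 -0.0025] turn z 0.0047 | after-turn shift [ 0.0055 -1.024  -0.0025]
```

```bash
python3 -m inch '0 0 -0.02 0 0 0.0047; 0 0 -0.06 0 0 0; 0 0 -0.08 0 0 0; 0 0 -0.06 0 0 0; 0 -0.06 -0.02 0 0 0; 0 -0.09 0 0 0 0; 0 -0.095 0 0 0 0; 0 -0.095 0 0 0 0; 0 -0.095 0 0 0 0; 0 -0.095 0 0 0 0; 0 -0.095 0 0 0 0; 0 -0.095 0 0 0 0; 0 -0.095 0 0 0 0; 0 -0.095 0 0 0 0; 0 -0.07 0 0 0 0; 0.005 -0.04 0 0 0 0; 0 0 0 0 0 0; 0 0 0 0 0 0; 0 0 0 0 0 0'
python3 go.py 476.1 -191.8 12 96.1
```

```text
clock: 11.3
eef_pos: [475.8, -189.6, 108.0]
tcp_rot: [-0.0, -0.053, 0.999, 0.0]
contact_force: [0.6, 0.3, 0.0]
width: 13.4
grip_force: 39.2
t 11.3 pos [ 475.8 -189.6  108. ] yaw 96.08 tilt 0.03 w 13.4 F [0.6 0.3 0. ] q [-0.44  0.46  2.02  0.    0.66 -2.12]
now-axes shift [-2.0e-04 -5.7e-03  2.4e-01] turn z -0.0001 | after-turn shift [-2.0e-04 -5.7e-03  2.4e-01]
```

```bash
python3 -m inch '0 -0.0055 0.05 0 0 0; 0 0 0.07 0 0 0; 0 0 0.06 0 0 0; 0 0 0.03 0 0 0; 0 0 0.015 0 0 0; 0 0 0.01 0 0 0; 0 0 0.005 0 0 0; 0 0 0 0 0 0; 0 0 0 0 0 0'
python3 go.py 476.1 -191.8 11 96.1
```

```text
clock: 12.05
eef_pos: [476.9, -192.4, 12.5]
tcp_rot: [0.0, -0.053, 0.999, -0.0]
contact_force: [-0.2, -0.2, -0.8]
width: 13.5
grip_force: 39.2
t 12.05 pos [ 476.9 -192.4   12.5] yaw 96.12 tilt 0.06 w 13.5 F [-0.2 -0.2 -0.8] q [-0.44  0.63  2.07 -0.    0.44 -2.12]
now-axes shift [0.0018 0.0017 0.0038] turn z 0.0001 | after-turn shift [0.0018 0.0017 0.0038]
```

```bash
python3 -m inch '0 0 0.0025 0 0 0; 0 0 0.001 0 0 0; 0 0 0 0 0 0'
python3 -m inch '0 0 0 0 0 0; 0 0 0 0 0 0; 0 0 0 0 0 0; 0 0 -0.02 0 0 0; 0 0 -0.08 0 0 0; 0 0 -0.08 0 0 0; 0 0 -0.08 0 0 0; 0 0.06 -0.02 0 0 0; 0 0.1 0 0 0 0; 0 0.1 0 0 0 0; 0 0.1 0 0 0 0; 0 0.1 0 0 0 0; 0 0.1 0 0 0 0; 0 0.1 0 0 0 0; 0 0.1 0 0 0 0; 0 0.1 0 0 0 0; 0 0.1 0 0 0 0; 0 0.1 0 0 0 0; 0 0.1 0 0 0 0; 0 0 0 0 0 0' 0.35 40
python3 - <<'E'
from rig import cams
for n in("top","side"):
    import numpy as np;np.savez(f"{n}3.npz",**cams.camera(n))
import sys;sys.argv=["",'3']
exec(open('chk.py').read())
yel=lambda h:(abs(h[...,0]-28)<6)&(h[...,1]>105)
show("stapler","top",blue,((355,198),(20,40)),42,70)
show("hi","top",yel,((385,198),(16,40)),13,40)
show("hi","side",yel,((235,165),(40,30)),13,40)
E
python3 go.py 434.2 272.5 13 94
```

```text
clock: 12.3
eef_pos: [476.8, -192.6, 11.0]
tcp_rot: [0.0, -0.053, 0.999, -0.0]
contact_force: [0.4, 0.7, 6.3]
width: 13.4
grip_force: 40.0
clock: 13.97
eef_pos: [426.8, 275.1, 123.3]
tcp_rot: [0.001, -0.055, 0.998, 0.001]
contact_force: [-1.6, -0.6, -0.3]
width: 30.1
grip_force: 0.0
top stapler 315 rack xy [-14.6  33.7] world [ 454.3 -135.4   95.9   22.1    6. ] dang -0.1 z [54.6 57. ]
top hi 363 rack xy [  0.6 -25.6] world [ 475.7 -192.8  124.    11.5   11.1] dang 5.0 z [19.1 21.4]
side hi 164 rack xy [  1.1 -30.2] world [ 478.3 -189.1  126.5   17.5    6.3] dang 0.2 z [18.6 21.5]
t 14.07 pos [426.5 270.4 122.7] yaw 96.3 tilt 0.01 w 30.0 F [ 0.3 -0.4 -0. ] q [ 0.51  0.43  2.03 -0.    0.68 -1.18]
now-axes shift [-0.0197  0.0031  0.2744] turn z 0.0128 | after-turn shift [-0.0196  0.0039  0.2744]
```

The pen is placed: within 4 mm of its lane's middle in both views. The stapler's short mask is only the arm's shadow. Now the eraser.

```bash
python3 -m inch '0 0 0 0 0 0.0128; -0.01 0.002 0.03 0 0 0; -0.0096 0.0019 0.05 0 0 0; 0 0 0.06 0 0 0; 0 0 0.06 0 0 0; 0 0 0.04 0 0 0; 0 0 0.015 0 0 0; 0 0 0.01 0 0 0; 0 0 0 0 0 0; 0 0 0 0 0 0' 0.52 40
python3 go.py 434.2 272.5 12 94
```

```text
clock: 14.9
eef_pos: [435.2, 270.9, 17.0]
tcp_rot: [0.0, -0.033, 0.999, 0.0]
contact_force: [0.7, -0.1, 0.8]
width: 44.2
grip_force: 0.0
t 14.9 pos [435.2 270.9  17. ] yaw 93.78 tilt 0.03 w 44.2 F [ 0.7 -0.1  0.8] q [ 0.5   0.62  2.07 -0.    0.45 -1.14]
now-axes shift [0.0023 0.0042 0.0124] turn z -0.0012 | after-turn shift [0.0023 0.0042 0.0124]
```

```bash
python3 -m inch '0.001 0.003 0.006 0 0 0; 0 0 0.006 0 0 0; 0 0 0 0 0 0; 0 0 0 0 0 0'
python3 -m inch '0 0 0 0 0 0; 0 0 0 0 0 0; 0 0 0 0 0 0; 0 0 0 0 0 0; 0 0 0 0 0 0; 0 0 0 0 0 0' 0 40
python3 -m inch '0 0 -0.02 0 0 0; 0 0 -0.06 0 0 -0.006; 0 0 -0.08 0 0 -0.006; 0 0 -0.08 0 0 0; 0 0 0 0 0 0; 0 0 0 0 0 0'
python3 go.py 482.2 -249.5 12 96.1
```

```text
clock: 15.23
eef_pos: [434.3, 272.4, 11.8]
tcp_rot: [0.0, -0.033, 0.999, 0.0]
contact_force: [-0.6, -0.1, 0.5]
width: 44.3
grip_force: 0.0
clock: 15.73
eef_pos: [434.3, 272.3, 11.9]
tcp_rot: [0.0, -0.033, 0.999, 0.0]
contact_force: [-0.7, 0.3, 5.3]
width: 21.0
grip_force: 39.2
clock: 16.23
eef_pos: [435.4, 272.9, 109.8]
tcp_rot: [0.002, -0.052, 0.999, 0.001]
contact_force: [0.3, 0.0, -0.8]
width: 20.9
grip_force: 39.5
t 16.23 pos [435.4 272.9 109.8] yaw 95.97 tilt 0.23 w 20.9 F [ 0.3  0.  -0.8] q [ 0.5   0.46  2.02 -0.    0.66 -1.17]
now-axes shift [ 0.0202 -1.3114  0.2423] turn z -0.0007 | after-turn shift [ 0.0232 -1.3113  0.2423]
```

```bash
python3 -m inch '0 -0.05 0 0 0 0; 0 -0.09 0 0 0 0; 0 -0.095 0 0 0 0; 0 -0.095 0 0 0 0; 0 -0.095 0 0 0 0; 0 -0.095 0 0 0 0; 0 -0.095 0 0 0 0; 0 -0.095 0 0 0 0; 0.005 -0.095 0 0 0 0; 0.005 -0.095 0 0 0 0; 0.005 -0.095 0 0 0 0; 0.005 -0.095 0 0 0 0; 0 -0.095 0 0 0 0; 0 -0.07 0 0 0 0; 0 -0.04 0 0 0 0; 0 -0.016 0 0 0 0; 0 0 0 0 0 0; 0 0 0 0 0 0; 0 0 0 0 0 0'
python3 go.py 482.2 -249.5 12 96.1
```

```text
clock: 17.82
eef_pos: [480.3, -248.5, 107.3]
tcp_rot: [-0.001, -0.053, 0.999, 0.0]
contact_force: [-0.0, 0.3, -0.5]
width: 20.7
grip_force: 39.5
t 17.82 pos [ 480.3 -248.5  107.3] yaw 96.03 tilt 0.08 w 20.7 F [-0.   0.3 -0.5] q [-0.53  0.49  1.96  0.    0.69 -2.21]
now-axes shift [-0.0046 -0.0032  0.2383] turn z -0.0004 | after-turn shift [-0.0046 -0.0032  0.2383]
```

```bash
python3 -m inch '-0.004 -0.0025 0.05 0 0 0; 0 0 0.07 0 0 0; 0 0 0.06 0 0 0; 0 0 0.03 0 0 0; 0 0 0.015 0 0 0; 0 0 0.01 0 0 0; 0 0 0.003 0 0 0; 0 0 0 0 0 0; 0 0 0 0 0 0'
python3 go.py 482.2 -249.5 11.5 96.1
```

```text
clock: 18.57
eef_pos: [483.0, -251.2, 13.3]
tcp_rot: [0.001, -0.052, 0.999, -0.0]
contact_force: [0.6, 0.0, -0.6]
width: 20.8
grip_force: 39.5
t 18.57 pos [ 483.  -251.2   13.3] yaw 95.97 tilt 0.08 w 20.8 F [ 0.6  0.  -0.6] q [-0.54  0.65  2.    0.    0.49 -2.21]
now-axes shift [0.0016 0.0045 0.0045] turn z -0.0007 | after-turn shift [0.0016 0.0045 0.0045]
```

```bash
python3 -m inch '0 0.003 0.002 0 0 0; 0 0 0.002 0 0 0; 0 0 0 0 0 0'
python3 -m inch '0 0 0 0 0 0; 0 0 0 0 0 0; 0 0 0 0 0 0; 0 0 -0.02 0 0 0; 0 0 -0.08 0 0 0; 0 0 -0.08 0 0 0; 0 0 -0.08 0 0 0; 0 0.06 -0.02 0 0 0; 0 0.1 0 0 0 0; 0 0.1 0 0 0 0; 0 0.1 0 0 0 0; 0 0.1 0 0 0 0; 0 0.1 0 0 0 0; 0 0.1 0 0 0 0; 0 0.1 0 0 0 0; 0 0.1 0 0 0 0; 0 0.1 0 0 0 0; 0 0.1 0 0 0 0; 0 0.1 0 0 0 0; 0 0.1 0 0 0 0' 0.42 40
python3 -m inch '0 0 0 0 0 0'
python3 - <<'E'
from rig import cams
import numpy as np
import sys;sys.argv=["",'4']
exec(open('chk.py').read())
o=[]
for n in("top","side"):
    c=cams.camera(n);np.savez(f"{n}4.npz",**c);o.append(cv2.resize(c["color"][150:250,225:445] if n=="top" else c["color"][130:270,180:340],(660,300) if n=="top" else (342,300),interpolation=cv2.INTER_CUBIC))
b=np.zeros((300,660,3),np.uint8);b[:,:342]=o[1];cc=cv2.resize(c["color"][225:265,270:315],(318,283),interpolation=cv2.INTER_CUBIC);b[:283,342:]=cc
cv2.imwrite("pics/s4.png",np.vstack([o[0],b]))
show("eraser","top",blue,((412,195),(16,30)),13,40)
E
python3 go.py 447 99 60 96
```

```text
clock: 18.82
eef_pos: [482.5, -249.8, 11.1]
tcp_rot: [0.0, -0.052, 0.999, -0.0]
contact_force: [-0.7, -0.2, -0.1]
width: 20.8
grip_force: 39.5
clock: 20.48
eef_pos: [429.3, 253.5, 123.5]
tcp_rot: [0.0, -0.052, 0.999, 0.0]
contact_force: [1.6, -0.6, -0.6]
width: 36.0
grip_force: 0.0
clock: 20.57
eef_pos: [429.8, 257.5, 123.7]
tcp_rot: [0.001, -0.054, 0.999, 0.001]
contact_force: [-0.7, -0.2, 1.0]
width: 35.9
grip_force: 0.0
top eraser 11 rack xy [ -4.1 -72.3] world [ 476.  -239.7   20.3    2.3    6.2] dang 0.1 z [19.7 22.7]
t 20.67 pos [429.5 252.9 123.2] yaw 96.16 tilt 0.02 w 35.5 F [ 0.4 -1.3 -0.3] q [ 0.47  0.42  2.04 -0.    0.68 -1.21]
now-axes shift [-0.0022 -0.3873  0.1579] turn z 0.0009 | after-turn shift [-0.0033 -0.3873  0.1579]
```

View pics/s4.png

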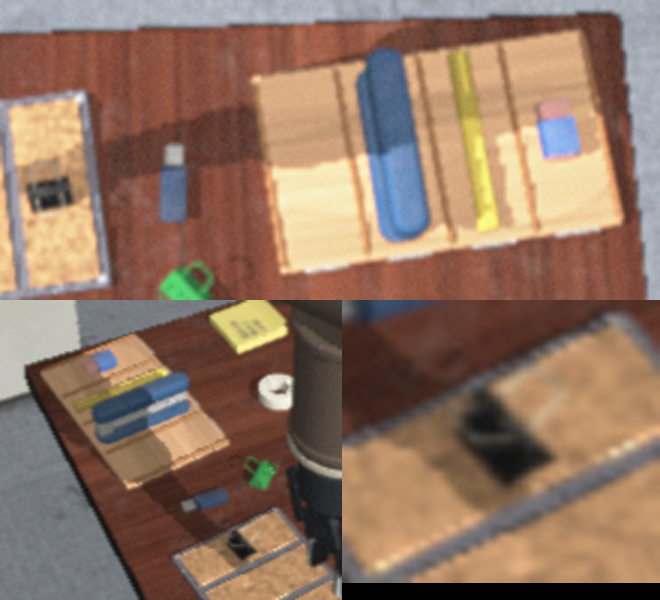

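All three stand in their lanes. In the top crop the stapler is at (395,145), the pen at (473,140) and the eraser at (559,130). The black clip is still on its pad at (50,193), which is top px (241.7,214.3) and side px (292.4,244.8). I triangulate it.

```bash
python3 - <<'E'
from m import *
t=load("top",4);s=load("side",4)
print(tri(t,(241.7,214.3),s,(292.4,244.8)),onplane(t,(241.7,214.3),17),onplane(s,(292.4,244.8),17))
for nm,c,a in(("top",t,((241,214),(11,11))),("side",s,((292,244),(9,9)))):
    h=cv2.cvtColor(c["color"],cv2.COLOR_BGR2HSV).astype(int);m=comp((h[...,1]<90)&(h[...,2]<100),*a);P=cloud(c);k=m&(P[...,2]>13)
    v,u=np.nonzero(m);print(nm,m.sum(),u.mean().round(1),v.mean().round(1),rect(np.array([onplane(c,(p,q),17)[:2] for p,q in zip(u,v)])),"cloud",rect(P[k][:,:2]),np.nanmedian(P[k],0).round(1))
E
```

```text
(array([449.14882036,  99.10748982,   9.1301366 ]), np.float64(1.0507038020065835)) [448.09246752  98.07914416  17.        ] [451.55329362 105.28686203  17.        ]
top 117 241.2 214.3 [448.1  99.1  27.6  17.9 -77.5] cloud [447.5  98.7  27.5  18.8 -78.4] [446.8  98.6  23.5]
side 111 290.8 242.9 [452.7  97.5  43.9  19.3 -84.1] cloud [457.1 104.3  31.4  22.1 -71.4] [453.5 104.9  22.5]
```

```bash
python3 -m inch '0 0 0 0 0 -0.01; 0 -0.05 0 0 0 0; 0 -0.08 0 0 0 0; 0 -0.09 0 0 0 0; 0 -0.08 0.02 0 0 0; 0.003 -0.06 0.05 0 0 0; 0 -0.023 0.05 0 0 0; 0 0 0.035 0 0 0; 0 0 0 0 0 0; 0 0 0 0 0 0; 0 0 0 0 0 0' 0.68 40
python3 go.py 449.5 101 12 98
python3 - <<'E'
from rig import cams
import cv2,numpy as np
c=cams.camera("side");cv2.imwrite("pics/s5.png",cv2.resize(c["color"][180:280,240:360],(600,500),interpolation=cv2.INTER_CUBIC))
E
```

```text
clock: 21.58
eef_pos: [449.7, 99.2, 61.6]
tcp_rot: [0.0, -0.067, 0.998, -0.0]
contact_force: [-0.1, -0.1, -0.2]
width: 58.0
grip_force: 0.0
t 21.58 pos [449.7  99.2  61.6] yaw 97.74 tilt 0.02 w 58.0 F [-0.1 -0.1 -0.2] q [ 0.15  0.49  2.17 -0.    0.48 -1.55]
now-axes shift [-1.000e-04  4.500e-03  1.239e-01] turn z -0.0015 | after-turn shift [-1.000e-04  4.500e-03  1.239e-01]
```

View pics/s5.png

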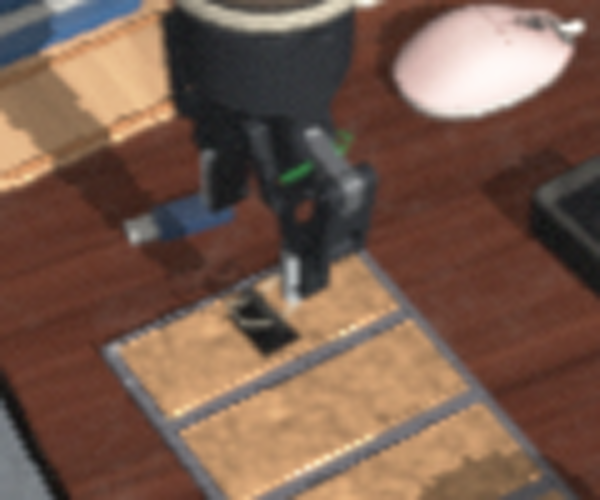

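The clip is at (265,325) in the crop. The fingertips' midpoint at about (265,250) projects down onto it, so I go down.

```bash
python3 -m inch '0 0.003 0.04 0 0 0; 0 0 0.04 0 0 0; 0 0 0.025 0 0 0; 0 0 0.012 0 0 0; 0 0 0.006 0 0 0; 0 0 0 0 0 0; 0 0 0 0 0 0'
python3 -m inch '0 0 0 0 0 0; 0 0 0 0 0 0; 0 0 0 0 0 0; 0 0 0 0 0 0; 0 0 0 0 0 0; 0 0 0 0 0 0' 0 40
python3 go.py 463.8 -76.5 12 96.1
```

```text
clock: 22.22
eef_pos: [449.6, 100.8, 12.0]
tcp_rot: [0.0, -0.068, 0.998, 0.0]
contact_force: [0.9, 0.4, 0.6]
width: 58.0
grip_force: 0.0
clock: 22.72
eef_pos: [449.7, 100.8, 12.3]
tcp_rot: [0.0, -0.068, 0.998, 0.0]
contact_force: [-2.2, 0.4, 12.1]
width: 28.6
grip_force: 38.7
t 22.72 pos [449.7 100.8  12.3] yaw 97.76 tilt 0.05 w 28.6 F [-2.2  0.4 12.1] q [ 0.15  0.59  2.19  0.    0.36 -1.55]
now-axes shift [ 0.0248 -0.4439  0.0006] turn z 0.0092 | after-turn shift [ 0.0119 -0.4444  0.0006]
```

```bash
python3 -m inch '0 0 -0.02 0 0 0; 0 0 -0.06 0 0 0.0092; 0 0 -0.07 0 0 0; 0 0 -0.04 0 0 0; 0 -0.04 0 0 0 0; 0 -0.07 0 0 0 0; 0 -0.08 0 0 0 0; 0.006 -0.08 0 0 0 0; 0.006 -0.08 0 0 0 0; 0 -0.06 0 0 0 0; 0 -0.034 0 0 0 0; 0 0 0 0 0 0; 0 0 0 0 0 0; 0 0 0 0 0 0'
python3 go.py 463.8 -76.5 12 96.1
```

```text
clock: 23.88
eef_pos: [463.2, -75.8, 87.9]
tcp_rot: [-0.0, -0.053, 0.999, 0.0]
contact_force: [-0.1, -0.3, 0.2]
width: 28.9
grip_force: 40.1
t 23.88 pos [463.2 -75.8  87.9] yaw 96.1 tilt 0.01 w 28.9 F [-0.1 -0.3  0.2] q [-0.23  0.45  2.13  0.    0.56 -1.9 ]
now-axes shift [-0.0013 -0.0018  0.1897] turn z -0.0 | after-turn shift [-0.0013 -0.0018  0.1897]
```

```bash
python3 -m inch '-0.001 -0.001 0.05 0 0 0; 0 0 0.06 0 0 0; 0 0 0.04 0 0 0; 0 0 0.02 0 0 0; 0 0 0.01 0 0 0; 0 0 0.007 0 0 0; 0 0 0 0 0 0; 0 0 0 0 0 0'
python3 go.py 463.8 -76.5 12 96.1
```

```text
clock: 24.55
eef_pos: [464.3, -76.6, 13.4]
tcp_rot: [0.0, -0.053, 0.999, -0.0]
contact_force: [1.0, 0.9, 0.6]
width: 28.3
grip_force: 40.1
t 24.55 pos [464.3 -76.6  13.4] yaw 96.12 tilt 0.04 w 28.3 F [1.  0.9 0.6] q [-0.23  0.6   2.17  0.    0.38 -1.91]
now-axes shift [0.0012 0.0005 0.0035] turn z 0.0001 | after-turn shift [0.0012 0.0005 0.0035]
```

```bash
python3 -m inch '0 0 0.0025 0 0 0; 0 0 0.002 0 0 0; 0 0 0 0 0 0'
python3 -m inch '0 0 0 0 0 0; 0 0 0 0 0 0; 0 0 0 0 0 0; 0 0 -0.02 0 0 0; 0 0 -0.06 0 0 0; 0 0 -0.08 0 0 0; 0 0 -0.08 0 0 0; 0 0.06 -0.04 0 0 0; 0 0.09 0 0 0 0; 0 0.09 0 0 0 0; 0 0.09 0 0 0 0; 0 0.09 0 0 0 0; 0 0.09 0 0 0 0; 0 0.09 0 0 0 0; 0 0.09 0 0 0 0; 0 0.09 0 0 0 0; 0 0 0 0 0 0; 0 0 0 0 0 0' 0.48 40
python3 - <<'E'
from rig import cams
import cv2,numpy as np
o=[]
for n in("top","side"):
    c=cams.camera(n);np.savez(f"{n}6.npz",**c)
    a=c["color"][150:250,300:445] if n=="top" else c["color"][140:225,195:320]
    o.append(cv2.resize(a,(435,300),interpolation=cv2.INTER_CUBIC))
cv2.imwrite("pics/s6.png",np.vstack(o))
import sys;sys.argv=["",'6']
exec(open('chk.py').read())
dk=lambda h:(h[...,1]<90)&(h[...,2]<100)
show("clip","top",dk,((327,203),(13,13)),13,45);show("clip","side",dk,((262,195),(12,12)),13,45)
E
```

```text
clock: 24.8
eef_pos: [464.2, -76.8, 11.3]
tcp_rot: [0.0, -0.053, 0.999, -0.0]
contact_force: [0.5, 1.7, 2.6]
width: 29.0
grip_force: 40.4
clock: 26.3
eef_pos: [430.2, 235.2, 123.5]
tcp_rot: [0.0, -0.055, 0.998, 0.0]
contact_force: [-0.3, -0.2, 0.6]
width: 41.4
grip_force: 0.0
top clip 99 rack xy [ 0.1 91.2] world [462.8 -76.7  27.   16.6 -83.3] dang -89.4 z [23.3 26.7]
side clip 68 rack xy [ 6.1 85.3] world [471.  -73.7  32.   19.2 -72.4] dang -78.5 z [19.9 25.8]
```

View pics/s6.png

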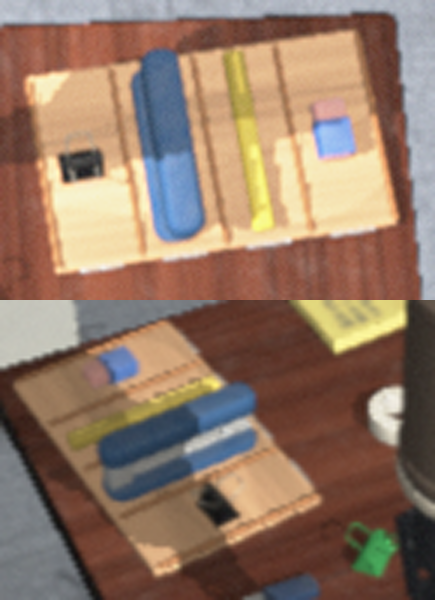

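The final view shows the clip at (81,165), stapler at (170,145), pen at (250,140) and eraser at (333,130) in the top crop. Each is upright, centred and in line in its lane, and the arm is clear.

```bash
python3 -c "
from rig import job_done,read_state
print(read_state()['clock'],job_done())"
```

```text
the job is handed in; nothing more can be done
26.4 None
```

I moved all four items to the rack in reverse order (binder clip, stapler, highlighter, eraser, left to right) and handed the job in at 26.4 s; my last camera check had each one upright and within tolerance in its lane, but no verdict was returned.

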